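Hold a spring clip open over the stock card

TASK

Squeeze the handles of the spring clip to open it, lift it off the steel clip rail, and lower it over the top edge of the taller stock card, so that a label can be slipped in: the open jaws astride the middle of the edge, one on each side, their tips about 25 mm below it, and nothing of the clip touching the card. Finish while still holding the clip like that, upright, well open and still; do not hit the cards hard, drop the clip or disturb the other things on the bench.

Things in the scene. Friction and masses are not known exactly. Their poses are not given: they have to be found in the camera images.
- clip: spring clip, steel, like a big clothes peg, 70 g: two mirror-image halves on a barrel 16 mm across, 32 mm long. Origin: middle of the barrel; z up to the handles, y along the barrel, x the way it opens. Starts upright astride the rail's top edge (its x along the rail's x), barrel resting on it, jaws down, biting the plate. An edge can enter up to 40 mm between jaw tips and barrel
- handles (a point): midway between the handles, 29 mm above the clip's origin: grip here, closing along the clip's x. Handles: flat plates 26 mm wide (y), 4 mm thick, free ends 38 mm above the origin; shut they splay in a V, about 57 mm over the ends; fully squeezed they stand parallel, ends 42 mm up, 30 mm over the outer faces, at a stop. About 7 N starts to open it, 15 N holds it open; grip with 30 to 50 N
- jaw_a (a joint): opening angle of the half on the +x side of the clip (rad): 0 shut (jaws 1 mm apart), 0.04 as it bites the rail, 0.34 fully open (jaw tips about 39 mm apart inside); sprung shut
- jaw_b (a joint): the same for the half on the -x side; the two always open equally
- tip_a (a point): lower end of the +x jaw (pad 5 mm thick, 26 mm wide, this point in the middle of its thickness): shut, 52 mm below the clip's origin; fully open, 51 mm below it and 22 mm to the side
- tip_b (a point): lower end of the -x jaw, likewise
- rail: the clip rail, grey painted steel, fixed to the bench: upright plate 90 mm long (y), 4 mm thick (x), top edge 75 mm above the bench, on a foot 70 x 100 x 8 mm. Origin: middle of the foot's underside, z up, x square to the plate.
- card_tall: the taller of the two stock cards, fixed to the bench: upright stiff card 90 mm wide, 3 mm thick, in a low wooden foot (60 x 100 mm, 24 mm high). Origin: middle of the foot's underside on the bench; z up, x square to the card's face, y along its top edge. The straight, level top edge is 130 mm above the origin, its middle right above the origin.
- card_short: the shorter of the two stock cards, fixed to the bench: upright stiff card 90 mm wide, 3 mm thick, in a low wooden foot (60 x 100 mm, 24 mm high). Origin: middle of the foot's underside on the bench; z up, x square to the card's face, y along its top edge. The straight, level top edge is 90 mm above the origin, its middle right above the origin.
- bearing: bystander, leave alone: ball bearing, steel ring 48 mm across, 15 mm high. Origin: middle of its underside
- tin: bystander, leave alone: small steel tin, 42 mm across, 55 mm high. Origin: middle of its underside
- carton: bystander, leave alone: small cardboard carton 60 x 90 x 45 mm. Origin: middle of its underside
- piston: bystander, leave alone: aluminium piston, 44 mm across, 43 mm high. Origin: middle of its underside
- sprocket: bystander, leave alone: dark steel sprocket lying flat, 70 mm across, 14 mm high. Origin: middle of its underside
- bush: bystander, leave alone: brass bush, 32 mm across, 30 mm high. Origin: middle of its underside
- screwdriver: bystander, leave alone: screwdriver lying on the bench. Origin: middle of its underside

How it is judged:
By the outcome, as a careful person would: the job done as asked, in the order asked, and still so for the second after the job is handed in, while the arm keeps its last pose, push and grip.
It also fails if it takes over 35 s, if anything falls off the work surface, if the arm or the gripper's body presses on something with over 40 N, if the wrist force passes 120 N, or if a joint passes its speed limit or range.

ROBOT

A 6-joint arm with a two-finger parallel gripper is mounted at the origin on the work surface. World frame = base frame: x ahead of the robot, y to its left, z up, the work surface at z = 0. Lengths are in mm, angles in rad, forces in N, time in s.
With the tool pointing down it reaches from about 350 to 1000 mm from the base axis. Payload 7.1 kg.
Tool frame: the origin (TCP) lies midway between the tips of the shut fingers; the grasp point (between the pads) lies 19 mm behind it (ctrl.grip_depth is the distance from the TCP to the grasp point, in mm); z points along the fingers, y is the line along which they close (so a half turn about z gives the same grasp; the last joint's range is limited). The gripper opens to 85 mm and grips with 20 to 120 N. Pads are 22 mm wide; open, the fingers measure 114 mm over their backs; the gripper's body (76 mm by 85 mm) begins 54 mm behind the grasp point. The pads swing forward as they close: fully open they stand 13 mm farther back than shut.
Start: joints at [1.318, 0.423, 1.63, -0, 1.089, -0.019], TCP at [144.766, 607.986, 198.419] pointing down, gripper open.
Joint ranges: [-3, 3], [-0.9, 2.11], [0.09, 2.58], [-1.31, 4.45], [0.11, 2.69], [-2.54, 2.54]. Speed limits (rad/s): [2.39, 2.39, 3.01, 3.14, 3.14, 3.14].

INTERFACE

Orientations are given as [roll, pitch, yaw] about the fixed x, y, z axes, in that order (R = Rz(yaw) Ry(pitch) Rx(roll)).
In Python, from cell import sensors, optics, ctrl, models gives the robot as it stands.
- The arm moves only by the shell command python3 -m handwheel 'ROWS' [FORCE]. ROWS is JSON, a list of rows, each a list of 3 entries, a list of its own where there are three numbers: the finger opening in mm, from 0 to 85.4, then the shift along the tool's x, y, z each as a share of 0.6 m, from -1 to 1, then the turn, a rotation vector about the tool's x, y, z each as a share of 90 degrees, from -1 to 1. A call has 1 to 12 rows; each row shifts and turns the commanded pose from where the row before left it, along the tool's axes as they then stand; what a row does not reach is not made up. A row lasts 1/8 s, in which the tool goes at most 62.5 mm and 10.7 degrees, less where a joint would pass 70% of its speed; a pose out of reach is approached as far as the arm can. A call with a number of a shift or a turn outside -1 to 1 is refused whole. A call with a gripper value outside its range is refused whole. The fingers move at their own pace and stop on an object; FORCE is the grip in N (left out, the last holds). Time passes only in rows, so rows that do not move let the fingers close. It gives the time, the measured TCP pose, the force, the opening and the grip force at its end, in the units of the state.
- sensors.read_state(): the state, without advancing time (a new reading comes with each control period).
- optics.snapshot(name): name is "scene" or "top"; returns the picture (384x512x3 uint8, red, green, blue); there is no depth.
- optics.camera_params(name): a dict with "vfov" (degrees; the focal length in pixels is half the picture's height over the tangent of half this angle, whatever the lens; pixels are square), "cx", "cy" (the principal point, pixels), "dist" ([k1, k2, p1, p2, k3] as OpenCV has them; the pictures are not rectified), "rvec" (rotation vector, rad) and "tvec" (3), from world to camera coordinates, as OpenCV has them. Camera axes: x right, y down, z forward; pixel columns grow to the right and rows downward; lengths in mm; the calibration is good to about 2 mm. A picture is of the moment at which its call begins. camera_params takes no time and is no camera call.
- ctrl.close_job(): hands the job in; it is judged then, once.
Trained networks look in the newest picture that a camera, given by its name, has taken for a name from the list of things; names that differ only in an ending like _2 or _b are one class to them, and where a whole thing is asked for, a point or a joint stands for the part that bears it (a point fixed in the world has none). Each returns a list of dicts, best first, with "score" (0 to 1); they miss things now and then, are a little off and sometimes report something else, mostly with a low value. They report only what shows in the picture. A call takes as long as a camera call.
- models.look_for(camera, label): "bbox" ([left, top, right, bottom] in pixels, round what is visible of it).
- models.place_of(camera, label): "xy" ([column, row] in pixels: a listed point, or the origin of a listed thing).
The state is a dict: "clock": time; "joints": joint angles; "dq": joint speeds; "joint_efforts": joint torques, N m; "tool_pos": TCP position; "eef_rot": TCP orientation; "contact_force": force on the tool from outside, world axes, zero at the start; "moment": the same for the moment, N m; "opening": finger opening in mm; "gripper_force": force on a finger pad.
Only numpy, scipy, OpenCV 4.12 (cv2) and the standard library are available. Lean on these libraries where they do the work, as an engineer would, in place of code of your own. Each camera call takes 0.05 s, during which the arm holds its last target. There are 200 camera calls.

## Working session

There is one attempt and no reset: what is moved stays moved. The work goes in short steps, Python scripts to look and compute and a shell command to move; the robot and the scene stay as the last step left them, time stands still between calls to the robot, and variables do not carry over. Pictures are saved under pics/ and viewed, at most 13 in all, crops included, and the job is handed in when it is done.

```bash
mkdir -p pics
python3 - <<'E'
from cell import sensors, optics, ctrl, models
import cv2
print(sensors.read_state(), ctrl.grip_depth)
for c in("scene","top"):
    cv2.imwrite(f"pics/{c}0.png",optics.snapshot(c)[:,:,::-1]); print(c,optics.camera_params(c))
    for l in("clip","handles","rail","card_tall","card_short","tip_a","tip_b"):
        print(l,[(a["xy"],round(a["score"],2)) for a in models.place_of(c,l)[:3]])
    for l in("clip","rail","card_tall","card_short"): print(l,[(a["bbox"],round(a["score"],2)) for a in models.look_for(c,l)[:2]])
E
```

```text
{'clock': 0.0, 'joints': array([ 1.31798192e+00,  4.23810538e-01,  1.63070777e+00,  8.30661991e-06,
        1.08860941e+00, -1.90217283e-02]), 'dq': array([-1.83417966e-04, -1.32547509e-03, -6.98575323e-05,  5.76104013e-04,
        7.34496950e-04,  1.12284982e-04]), 'joint_efforts': array([ 1.84657256e-03, -5.57373691e+01, -2.81752092e+01,  1.60513282e-04,
        7.20224722e-03, -7.33264415e-05]), 'tool_pos': array([144.62669494, 607.41162919, 197.65767383]), 'eef_rot': array([-3.14005801e+00, -3.65499989e-05,  2.90779609e+00]), 'contact_force': array([-0.68189159, -0.51566785,  0.17491427]), 'moment': array([ 0.07237314, -0.00074098, -0.02632027]), 'gripper_force': 0.0, 'opening': 85.53763082249293} 18.700000000000003
scene {'vfov': 47.00259361102415, 'cx': 259.9398530029832, 'cy': 190.0397850070622, 'dist': array([0.03212329, 0.        , 0.        , 0.        , 0.        ]), 'rvec': array([ 0.76916416,  2.72877359, -0.87313355]), 'tvec': array([ 488.94139881, -200.86067309, 1114.56423528])}
clip [([277.5, 167.7], 0.63)]
handles [([275.8, 153.4], 0.8), ([161.9, 178.4], 0.68)]
rail 
[... 620 characters left out ...]
4880944, -2.18517059,  0.14302095]), 'tvec': array([ -2.28693963, 588.40975047, 924.22101995])}
clip [([257.2, 221.4], 0.58), ([257.9, 222.9], 0.17)]
handles [([258.7, 221.7], 0.58), ([320.0, 144.1], 0.19), ([157.8, 131.0], 0.18)]
rail [([262.6, 227.9], 0.64)]
card_tall [([143.8, 241.3], 0.72), ([259.4, 220.5], 0.65)]
card_short [([342.0, 198.3], 0.93)]
tip_a [([257.0, 221.8], 0.44), ([259.3, 229.0], 0.43), ([162.5, 132.3], 0.31)]
tip_b [([257.0, 221.8], 0.44), ([259.3, 229.0], 0.43), ([162.5, 132.3], 0.31)]
clip [([251.2, 205.2, 267.2, 235.3], 0.84)]
rail [([237.7, 208.2, 283.6, 240.4], 0.57)]
card_tall [([109.5, 224.3, 172.4, 262.3], 0.95)]
card_short [([321.7, 183.8, 367.1, 216.3], 0.71)]
```

View pics/scene0.png

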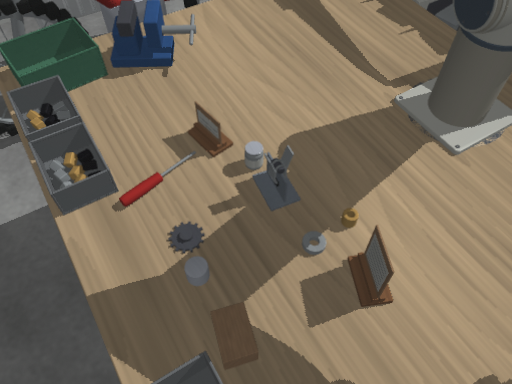

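View pics/top0.png

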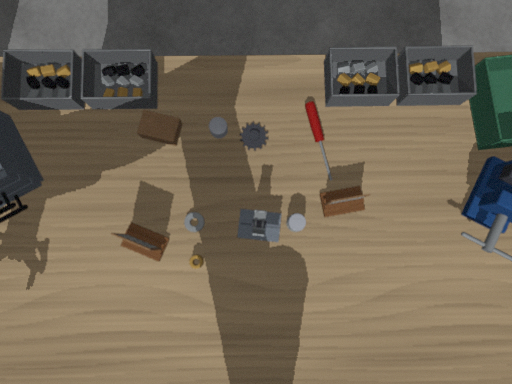

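The scene view shows the rail with the clip near (277,175), the tall card at (372,270) and the short card at (208,130). The top view shows the rail at (259,225), the tall card at (143,242) and the short card at (343,201). The tin stands close to the rail. I'll enlarge these to read corners.

Run:
```python
import cv2,numpy as np
def crop(f,x,y,w=80,h=60,s=5):
    im=cv2.resize(cv2.imread(f)[y:y+h,x:x+w],None,fx=s,fy=s,interpolation=cv2.INTER_CUBIC)
    for i in range(0,w,10): cv2.putText(im,str(x+i),(i*s,8),0,.3,(0,255,255)); cv2.line(im,(i*s,0),(i*s,h*s),(0,255,255) if 0 else (90,160,90),1)
    for i in range(0,h,10): cv2.putText(im,str(y+i),(0,i*s+4),0,.3,(0,255,255)); cv2.line(im,(0,i*s),(w*s,i*s),(90,160,90),1)
    return im
t,s="pics/top0.png","pics/scene0.png"
cv2.imwrite("pics/m.png",np.vstack([np.hstack([crop(t,220,195),crop(t,105,215)]),np.hstack([crop(s,240,150),crop(s,335,222,80,90)[:300] if 0 else cv2.resize(crop(s,330,225,100,90,4),(400,300))])]))
```

```text
(no output)
```

View pics/m.png

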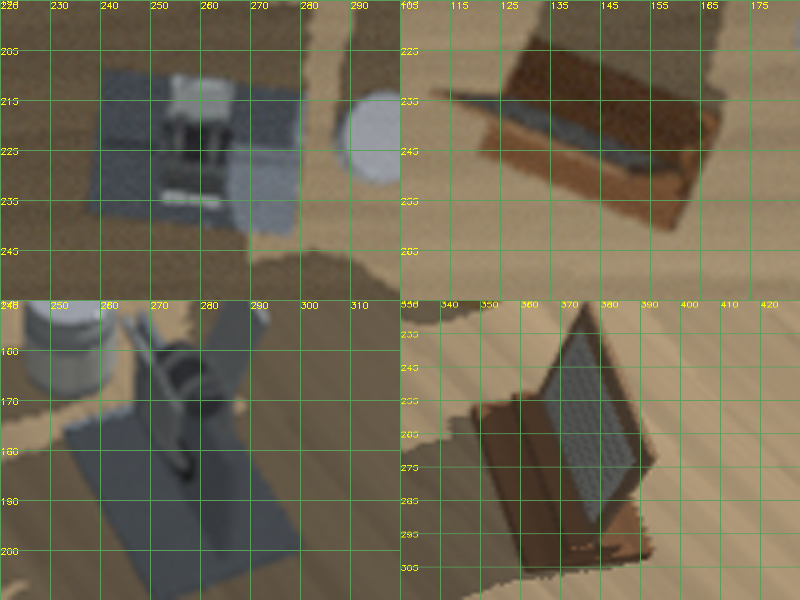

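The zoom shows the rail foot's corners in the top view at (240.5,208.5), (281,213.5), (278.5,242) and (237.8,237.5). The clip's handle ends lie near (260,212) and (258,235). The tall card's top edge runs from (111,233.4) to (155,249) in the top view and from (376.7,226) to (393.7,273) in the scene view.

```bash
cat > h.py <<'E'
import cv2,numpy as np
from cell import sensors, optics, ctrl, models
from scipy.optimize import least_squares
def K(c):
    p=optics.camera_params(c); f=192/np.tan(np.radians(p["vfov"]/2))
    return np.array([[f,0,p["cx"]],[0,f,p["cy"]],[0,0,1.]]),p
def proj(c,P):
    k,p=K(c); return cv2.projectPoints(np.atleast_2d(np.float64(P)),p["rvec"],p["tvec"],k,p["dist"])[0][:,0]
def at_z(c,uv,z):
    k,p=K(c); R=cv2.Rodrigues(p["rvec"])[0]; C=-R.T@p["tvec"]
    n=cv2.undistortPoints(np.float64([[uv]]),k,p["dist"])[0,0]; d=R.T@np.r_[n,1]
    return (C+d*(z-C[2])/d[2])[:2].round(1)
def tri(a,b):  # top px, scene px -> point, residual px
    r=least_squares(lambda P:np.r_[proj("top",P)[0]-a,proj("scene",P)[0]-b],[600,100,100.]); return r.x.round(1),r.fun.round(1)
E
python3 - <<'E'
from h import *
for n,c,uv,z in [("cardT","top",(111,233.4),130),("cardT","top",(155,249),130),("cardS","scene",(376.7,226),130),("cardS","scene",(393.7,273),130),
 ("cfoot","top",(159.4,261),24),("cfoot","top",(120.6,245.4),24),("cfoot","top",(169.4,237.4),0),("cfoot","top",(132,222.4),0),
 ("cfootS","scene",(348.3,256.5),12),("cfootS","scene",(361.3,306.6),0),("cfootS","scene",(393,301.5),0),
 ("card net","top",(143.8,241.3),0),("card net","scene",(366,276.2),0),
 *[("rfootT","top",u,8) for u in [(240.5,208.5),(281,213.5),(278.5,242),(237.8,237.5)]],
 *[("rfootS","scene",u,8) for u in [(253,176),(300,199.6),(273,209.7),(266,171)]],
 ("handT","top",(258.7,221.7),112),("handS","scene",(275.8,153.4),112),("clipT","top",(257.2,221.4),83),("clipS","scene",(277.5,167.7),83),
 ("end far","top",(260.5,210),121),("end near","top",(258,235.5),121),("railT","top",(262.6,227.9),0),("railS","scene",(276.2,187.5),0)]: print(n,uv,z,at_z(c,uv,z))
print(tri((258.7,221.7),(275.8,153.4)))
E
```

```text
cardT (111, 233.4) 130 [498.9 285. ]
cardT (155, 249) 130 [464.9 193.5]
cardS (376.7, 226) 130 [465.4 204.7]
cardS (393.7, 273) 130 [499.8 286.4]
cfoot (159.4, 261) 24 [435.7 206.6]
cfoot (120.6, 245.4) 24 [473.5 297.1]
cfoot (169.4, 237.4) 0 [490.3 188.3]
cfoot (132, 222.4) 0 [528.  278.4]
cfootS (348.3, 256.5) 12 [488.7 188.2]
cfootS (361.3, 306.6) 0 [526.6 277.3]
cfootS (393, 301.5) 0 [470.3 300. ]
card net (143.8, 241.3) 0 [482.1 249.4]
card net (366, 276.2) 0 [480.4 235.1]
rfootT (240.5, 208.5) 8 [556.5  16.2]
rfootT (281, 213.5) 8 [542.8 -81.3]
rfootT (278.5, 242) 8 [474.6 -73.6]
rfootT (237.8, 237.5) 8 [487.   23.7]
rfootS (253, 176) 8 [543.7 -79.2]
rfootS (300, 199.6) 8 [490.7  27. ]
rfootS (273, 209.7) 8 [553.8  18.7]
rfootS (266, 171) 8 [511.6 -76.2]
handT (258.7, 221.7) 112 [518.8 -24. ]
handS (275.8, 153.4) 112 [516.3 -35.8]
clipT (257.2, 221.4) 83 [521.  -21.6]
clipS (277.5, 167.7) 83 [519.6 -22.3]
end far (260.5, 210) 121 [543.3 -28.1]
end near (258, 235.5) 121 [489.2 -21.7]
railT (262.6, 227.9) 0 [509.2 -36.5]
railS (276.2, 187.5) 0 [513.4 -30.8]
(array([520.5, -25.6, 124.2]), array([ 0.9, -1.1,  1.3,  0.2]))
```

```bash
cat >> h.py <<'E'
from scipy.spatial.transform import Rotation as Ro
def plan(target,yaw_deg,n):  # shares per row to reach target TCP, tool down, at yaw
    s=sensors.read_state(); R=Ro.from_euler("xyz",s["eef_rot"]); G=Ro.from_euler("xyz",[np.pi,0,np.radians(yaw_deg)])
    d=(np.array(target)-s["tool_pos"])/n; w=(R.inv()*G).as_rotvec()/n
    for i in range(n):
        print(((R.inv().apply(d))/600).round(3).tolist(),(w/(np.pi/2)).round(4).tolist()); R=R*Ro.from_rotvec(w)
    print("now",s["clock"],s["tool_pos"].round(1),np.degrees(s["eef_rot"]).round(1),s["contact_force"].round(1),s["opening"],s["gripper_force"])
E
python3 -c "
from h import *
plan([516,-25,180],82.7,12)"
```

```text
[-0.071, -0.074, 0.003] [0.0, -0.0, 0.0777]
[-0.079, -0.064, 0.003] [0.0, -0.0, 0.0777]
[-0.086, -0.054, 0.003] [0.0, -0.0, 0.0777]
[-0.092, -0.043, 0.003] [0.0, -0.0, 0.0777]
[-0.097, -0.032, 0.003] [0.0, -0.0, 0.0777]
[-0.1, -0.02, 0.003] [0.0, -0.0, 0.0777]
[-0.102, -0.008, 0.003] [0.0, -0.0, 0.0777]
[-0.102, 0.005, 0.003] [0.0, -0.0, 0.0777]
[-0.1, 0.017, 0.003] [0.0, -0.0, 0.0777]
[-0.098, 0.029, 0.003] [0.0, -0.0, 0.0777]
[-0.093, 0.041, 0.003] [0.0, -0.0, 0.0777]
[-0.088, 0.052, 0.003] [0.0, -0.0, 0.0777]
now 1.2 [144.8 608.  198.4] [180.    0.  166.6] [ 1.1 -0.  -0.7] 85.18461507254517 0.0
```

```bash
python3 -m handwheel '[[85,[-0.071,-0.074,0.003],[0,0,0.0777]],[85,[-0.079,-0.064,0.003],[0,0,0.0777]],[85,[-0.086,-0.054,0.003],[0,0,0.0777]],[85,[-0.092,-0.043,0.003],[0,0,0.0777]],[85,[-0.097,-0.032,0.003],[0,0,0.0777]],[85,[-0.1,-0.02,0.003],[0,0,0.0777]],[85,[-0.102,-0.008,0.003],[0,0,0.0777]],[85,[-0.102,0.005,0.003],[0,0,0.0777]],[85,[-0.1,0.017,0.003],[0,0,0.0777]],[85,[-0.098,0.029,0.003],[0,0,0.0777]],[85,[-0.093,0.041,0.003],[0,0,0.0777]],[85,[-0.088,0.052,0.003],[0,0,0.0777]]]' 40
python3 -m handwheel '[[85,[0,0,0],[0,0,0]],[85,[0,0,0],[0,0,0]]]'
python3 - <<'E'
from h import *
plan([516,-25,125],82.7,2)
cv2.imwrite("pics/s1.png",cv2.resize(optics.snapshot("scene")[90:240,190:390,::-1],None,fx=4,fy=4,interpolation=cv2.INTER_CUBIC))
E
```

```text
clock: 2.7
tool_pos: [517.0, -27.2, 177.1]
eef_rot: [3.141, -0.0, 1.439]
contact_force: [0.6, 0.9, -0.5]
opening: 85.0
gripper_force: 0.0
clock: 2.95
tool_pos: [515.5, -25.2, 176.5]
eef_rot: [-3.141, -0.0, 1.443]
contact_force: [-0.2, -0.4, -0.4]
opening: 84.9
gripper_force: 0.0
[0.0, 0.0, 0.043] [-0.0003, -0.0001, -0.0002]
[0.0, 0.0, 0.043] [-0.0003, -0.0001, -0.0002]
now 2.95 [515.5 -25.2 176.5] [-179.9   -0.    82.7] [-0.2 -0.4 -0.4] 84.8870380339338 0.0
```

View pics/s1.png

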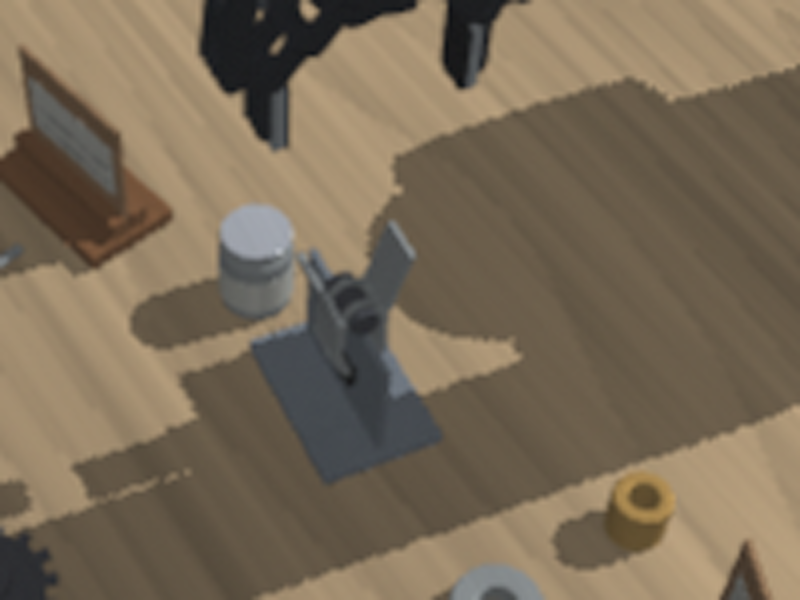

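The gripper is above the clip. The handle ends show near (290.5,150) and (266,152), with a clear way down.

```bash
python3 -m handwheel '[[85,[0,0,0.043],[0,0,0]],[85,[0,0,0.043],[0,0,0]],[85,[0,0,0],[0,0,0]]]'
python3 - <<'E'
from h import *
print(at_z("scene",(290.5,150),121),at_z("scene",(266,152.5),121), at_z("scene",(280.5,168),83))
plan([516,-25,96],82.7,2)
print(proj("scene",[[516+27*.99,-25-27*.127,121],[516-27*.99,-25+27*.127,121],[516,-25,83]]),proj("top",[[516+27*.99,-25-27*.127,121],[516-27*.99,-25+27*.127,121]]))
E
```

```text
clock: 3.38
tool_pos: [513.9, -23.7, 123.9]
eef_rot: [-3.138, 0.0, 1.446]
contact_force: [-0.4, 0.2, 1.0]
opening: 84.9
gripper_force: 0.0
[491.1 -21.8] [536.  -41.5] [514.9 -18.4]
[-0.001, 0.002, 0.023] [-0.0013, 0.0, 0.0007]
[-0.001, 0.002, 0.023] [-0.0013, 0.0, 0.0007]
now 3.375 [513.9 -23.7 123.9] [-179.8    0.    82.8] [-0.4  0.2  1. ] 84.85655772712772 0.0
[[266.64308756 158.23543061]
 [291.35314833 149.71719919]
 [278.26631452 166.06878318]] [[260.67024669 210.24962818]
 [257.94338497 235.45817251]]
```

```bash
python3 -m handwheel '[[85,[-0.001,0.002,0.026],[0,0,0]],[85,[-0.001,0.001,0.026],[0,0,0]],[85,[0,0,0],[0,0,0]],[60,[0,0,0],[0,0,0]],[45,[0,0,0],[0,0,0]],[20,[0,0,0],[0,0,0]],[20,[0,0,0],[0,0,0]],[20,[0,0,0],[0,0,0]],[20,[0,0,0],[0,0,0]],[20,[0,0,0],[0,0,0]]]' 42
python3 -m handwheel '[[20,[0,0,0],[0,0,0]],[20,[0,0,0],[0,0,0]],[20,[0,0,0],[0,0,0]]]'
python3 - <<'E'
from h import *
cv2.imwrite("pics/s2.png",cv2.resize(optics.snapshot("scene")[110:230,210:370,::-1],None,fx=4,fy=4,interpolation=cv2.INTER_CUBIC))
plan([516,-25,200],82.7,4)
E
```

```text
clock: 4.62
tool_pos: [517.7, -26.7, 94.0]
eef_rot: [3.142, 0.0, 1.443]
contact_force: [0.6, -0.1, -0.5]
opening: 20.2
gripper_force: 0.0
clock: 5.0
tool_pos: [517.6, -26.6, 94.0]
eef_rot: [-3.142, -0.0, 1.443]
contact_force: [-0.2, 0.2, -0.5]
opening: 20.1
gripper_force: 0.0
[0.001, -0.001, -0.044] [-0.0, -0.0, -0.0]
[0.001, -0.001, -0.044] [-0.0, -0.0, -0.0]
[0.001, -0.001, -0.044] [-0.0, -0.0, -0.0]
[0.001, -0.001, -0.044] [-0.0, -0.0, -0.0]
now 5.05 [517.6 -26.6  94. ] [-180.    -0.    82.7] [0.2 1.4 0.1] 20.11079738439782 0.0
```

View pics/s2.png

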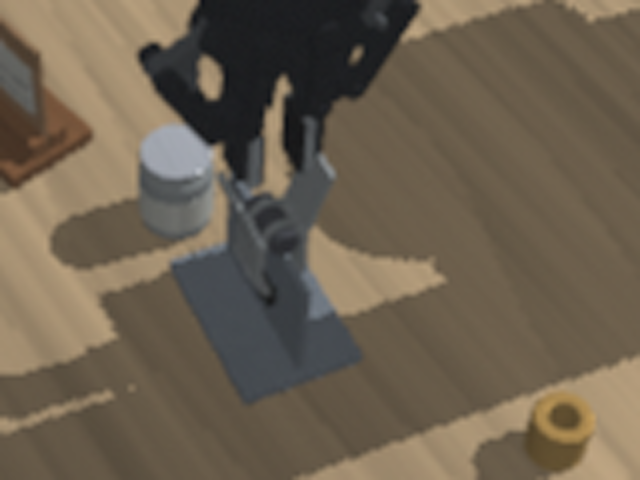

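The fingers closed to 20 mm without touching the clip. They stand behind it as seen from the scene camera, with tips near (272,155) and (284,152), so I'll compare where the model puts the fingers with where they appear.

Run:
```python
from h import *
s=sensors.read_state();p=s["tool_pos"];R=Ro.from_euler("xyz",s["eef_rot"]).as_matrix()
for dz in(0,10,20):
  P=[p+R@[0,y,-dz] for y in(-10,10)]; print(dz,proj("scene",P).round(1).tolist(),proj("top",P).round(1).tolist())
im=optics.snapshot("top")[:,:,::-1]; a=optics.snapshot("scene")[:,:,::-1]
f=lambda i,x,y:cv2.resize(i[y:y+60,x:x+80],None,fx=5,fy=5,interpolation=cv2.INTER_CUBIC)
cv2.imwrite("pics/m2.png",np.hstack([f(im,220,195),f(a,240,130)]))
for c in("top","scene"):
  for l in("clip","handles"): print(c,l,[(q["xy"],round(q["score"],2)) for q in models.place_of(c,l)[:2]])
```

```text
0 [[281.8, 160.9], [272.9, 164.0]] [[259.2, 227.2], [260.2, 218.1]]
10 [[282.1, 157.7], [273.1, 160.8]] [[259.3, 227.0], [260.3, 217.8]]
20 [[282.3, 154.4], [273.2, 157.6]] [[259.5, 226.8], [260.5, 217.6]]
top clip []
top handles []
scene clip [([279.2, 169.3], 0.64), ([234.7, 337.9], 0.16)]
scene handles [([276.6, 154.6], 0.62)]
```

View pics/m2.png

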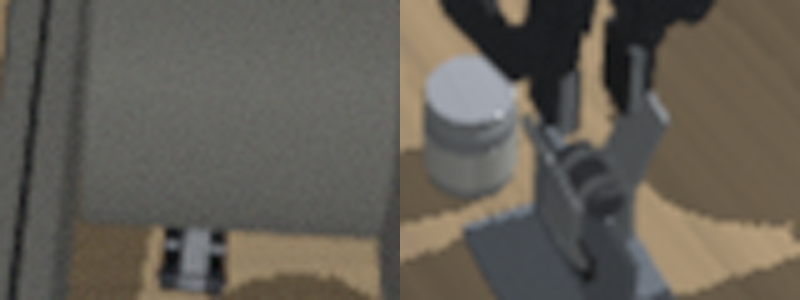

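Run:
```python
from h import *
_,q=K("scene");print("cam",-cv2.Rodrigues(q["rvec"])[0].T@q["tvec"])
R=Ro.from_euler("xyz",[np.pi,0,np.radians(82.7)]).as_matrix();p=np.array([515.5,-25.2,176.5])
for dz in(0,13,25,36): print(dz,proj("scene",[p+R@[0,y,-dz] for y in(-45,45)]).round(1).tolist())
print("plate top corners",proj("scene",[[521,16,75],[509,-74,75]]).round(1).tolist())
for z in(83,91):print("barrel near end",proj("scene",[[518,-9,z]]).round(1).tolist())
```

```text
cam [848.41170239 431.57994666 784.60083412]
0 [[302.0, 127.3], [258.5, 141.8]]
13 [[302.6, 122.4], [258.6, 136.9]]
25 [[303.2, 117.8], [258.6, 132.4]]
36 [[303.8, 113.4], [258.7, 128.1]]
plate top corners [[287.2, 183.3], [268.2, 151.6]]
barrel near end [[281.8, 171.8]]
barrel near end [[282.0, 169.3]]
```

Both pictures of the fingers put their tips about 23 mm higher than the reported TCP implies, so they passed over the handles. I'll back straight up, reopen, go down about 22 mm lower and check before closing.

```bash
python3 -m handwheel '[[20,[0,0,-0.05],[0,0,0]],[20,[0,0,-0.05],[0,0,0]],[85,[0,0,0],[0,0,0]],[85,[0,0,0],[0,0,0]],[85,[0,0,0],[0,0,0]],[85,[0,0,0],[0,0,0]],[85,[0,0,0],[0,0,0]],[85,[0,0,0.045],[0,0,0]],[85,[0,0,0.045],[0,0,0]],[85,[0,0,0.03],[0,0,0]],[85,[0,0,0],[0,0,0]],[85,[0,0,0],[0,0,0]]]'
python3 - <<'E'
from h import *
a=optics.snapshot("scene")[:,:,::-1]
cv2.imwrite("pics/s3.png",cv2.resize(a[110:210,220:350],None,fx=6,fy=6,interpolation=cv2.INTER_CUBIC))
s=sensors.read_state();p=s["tool_pos"];print(p,s["opening"])
R=Ro.from_euler("xyz",s["eef_rot"]).as_matrix()
for dz in(0,13,25,36): print(dz,((proj("scene",[p+R@[0,y,-dz] for y in(-43,43)])-[220,110])*6).round().tolist())
E
```

```text
clock: 6.85
tool_pos: [518.1, -26.7, 82.5]
eef_rot: [3.141, -0.0, 1.443]
contact_force: [1.3, 0.7, -0.5]
opening: 85.1
gripper_force: 0.0
[518.30646481 -26.6923919   82.79425846] 84.76587133855483
0 [[454.0, 297.0], [225.0, 377.0]]
13 [[457.0, 272.0], [226.0, 353.0]]
25 [[460.0, 249.0], [226.0, 330.0]]
36 [[462.0, 227.0], [226.0, 308.0]]
```

View pics/s3.png

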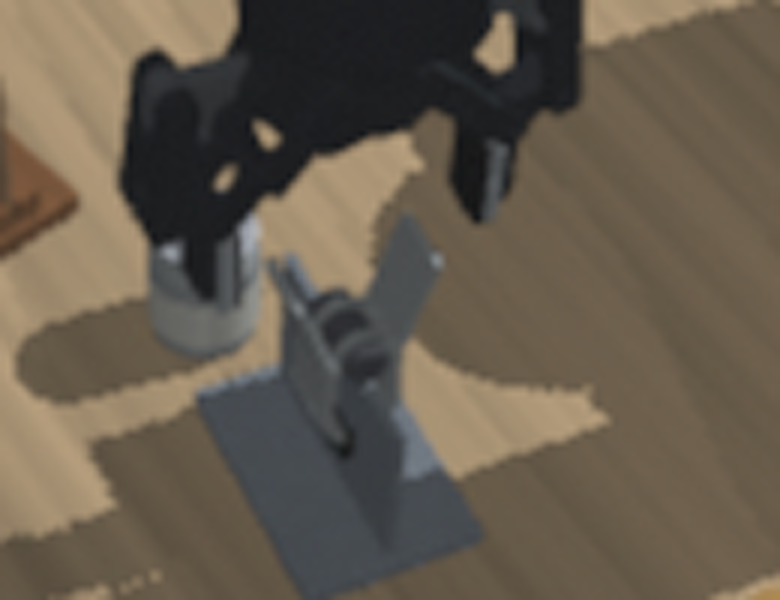

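The fingertips sit at about (225,305) and (485,222) in the crop, just outside the handle ends and only about 6 mm below their tops. I'll go down another 13 mm and then close gradually.

```bash
python3 -m handwheel '[[85,[0,0,0.012],[0,0,0]],[85,[0,0,0.01],[0,0,0]],[85,[0,0,0],[0,0,0]],[60,[0,0,0],[0,0,0]],[60,[0,0,0],[0,0,0]],[50,[0,0,0],[0,0,0]],[50,[0,0,0],[0,0,0]],[40,[0,0,0],[0,0,0]],[40,[0,0,0],[0,0,0]],[40,[0,0,0],[0,0,0]]]' 42
```

```text
clock: 8.15
tool_pos: [520.3, -26.9, 70.7]
eef_rot: [3.136, -0.0, 1.443]
contact_force: [0.6, -0.7, 12.0]
opening: 40.3
gripper_force: 9.8
```

```bash
python3 -m handwheel '[[35,[0,0,0],[0,0,0]],[30,[0,0,0],[0,0,0]],[20,[0,0,0],[0,0,0]],[20,[0,0,0],[0,0,0]],[20,[0,0,0],[0,0,0]],[20,[0,0,0],[0,0,0]]]'
python3 - <<'E'
from h import *
a=optics.snapshot("scene")[:,:,::-1]
cv2.imwrite("pics/s4.png",cv2.resize(a[110:210,220:350],None,fx=6,fy=6,interpolation=cv2.INTER_CUBIC))
E
```

```text
clock: 8.9
tool_pos: [518.4, -26.7, 71.3]
eef_rot: [3.14, -0.0, 1.443]
contact_force: [-6.9, -0.1, 26.8]
opening: 28.7
gripper_force: 39.6
```

View pics/s4.png

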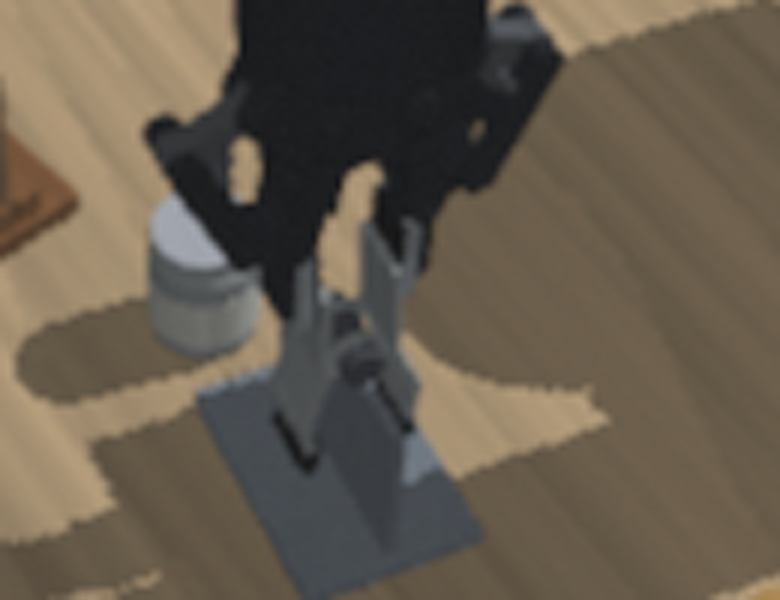

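The clip is gripped with its jaws open astride the plate, opening 28.7 mm at 40 N. Now I'll lift it straight up.

```bash
python3 -m handwheel '[[20,[0,0,-0.01],[0,0,0]],[20,[0,0,-0.02],[0,0,0]],[20,[0,0,-0.03],[0,0,0]],[20,[0,0,-0.04],[0,0,0]],[20,[0,0,-0.04],[0,0,0]],[20,[0,0,-0.04],[0,0,0]],[20,[0,0,-0.03],[0,0,0]],[20,[0,0,0],[0,0,0]],[20,[0,0,0],[0,0,0]]]'
python3 - <<'E'
from h import *
a=optics.snapshot("scene")[:,:,::-1]
cv2.imwrite("pics/s5.png",cv2.resize(a[60:190,220:390],None,fx=4.5,fy=4.5,interpolation=cv2.INTER_CUBIC))
for l in("clip","handles","tip_a"): print(l,[(q["xy"],round(q["score"],2)) for q in models.place_of("scene",l)[:3]])
plan([482,242,195],68,10)
E
```

```text
clock: 10.07
tool_pos: [517.1, -26.6, 194.3]
eef_rot: [-3.141, 0.0, 1.443]
contact_force: [-0.5, 0.7, -1.1]
opening: 29.0
gripper_force: 42.0
clip [([279.3, 124.7], 0.61), ([279.5, 113.4], 0.4)]
handles [([279.0, 112.6], 0.89)]
tip_a [([267.0, 145.5], 0.65), ([287.9, 137.7], 0.64)]
[0.044, -0.012, -0.0] [-0.0001, 0.0, 0.0163]
[0.043, -0.013, -0.0] [-0.0001, 0.0, 0.0163]
[0.043, -0.014, -0.0] [-0.0001, 0.0, 0.0163]
[0.043, -0.015, -0.0] [-0.0001, 0.0, 0.0163]
[0.042, -0.016, -0.0] [-0.0001, 0.0, 0.0163]
[0.042, -0.017, -0.0] [-0.0001, 0.0, 0.0163]
[0.041, -0.018, -0.0] [-0.0001, 0.0, 0.0163]
[0.041, -0.019, -0.0] [-0.0001, 0.0, 0.0163]
[0.04, -0.02, -0.0] [-0.0001, 0.0, 0.0163]
[0.04, -0.021, -0.0] [-0.0001, 0.0, 0.0163]
now 10.275 [517.1 -26.6 194. ] [-179.9    0.    82.7] [-0.  -1.  -0.8] 28.43484540311909 42.04781949520111
```

View pics/s5.png

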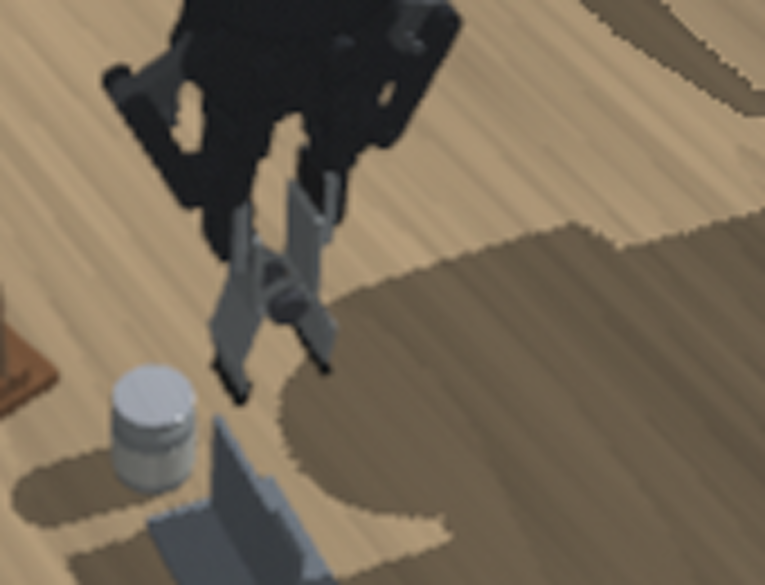

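The clip is free of the rail and hangs upright. Its tips are near (267,145) and (288,138), with the handles at (279,113). Next I'll carry it over the tall card.

```bash
python3 - <<'E'
from h import *
for n,u,z in[("clip",(279.3,124.7),206),("hand",(279,112.6),235),("tips",(277.5,141.6),155)]: print(n,at_z("scene",u,z))
E
python3 -m handwheel '[[20,[0.022,-0.006,-0.005],[0,0,0.0163]],[20,[0.044,-0.013,-0.005],[0,0,0.0163]],[20,[0.043,-0.014,0],[0,0,0.0163]],[20,[0.043,-0.015,0],[0,0,0.0163]],[20,[0.042,-0.016,0],[0,0,0.0163]],[20,[0.042,-0.017,0],[0,0,0.0163]],[20,[0.042,-0.018,0],[0,0,0.0163]],[20,[0.041,-0.019,0],[0,0,0.0163]],[20,[0.041,-0.019,0],[0,0,0.0163]],[20,[0.040,-0.020,0],[0,0,0.0163]],[20,[0.020,-0.01,0],[0,0,0]],[20,[0,0,0],[0,0,0]]]'
python3 -m handwheel '[[20,[0,0,0],[0,0,0]],[20,[0,0,0],[0,0,0]]]'
python3 - <<'E'
from h import *
f=lambda i,x,y,w,h,s:cv2.resize(i[y:y+h,x:x+w],(400,500),interpolation=cv2.INTER_CUBIC)
t=optics.snapshot("top")[:,:,::-1];a=optics.snapshot("scene")[:,:,::-1]
cv2.imwrite("pics/m6.png",np.hstack([f(t,95,180,96,120,4),f(a,335,165,96,120,4)]))
s=sensors.read_state();print(s["tool_pos"],s["eef_rot"],s["opening"],s["gripper_force"],s["contact_force"])
for c in("top","scene"):
 for l in("clip","handles","tip_a","card_tall"): print(c,l,[(q["xy"],round(q["score"],2)) for q in models.place_of(c,l)[:3]])
E
```

```text
clip [520.7 -24.1]
hand [521.6 -25.9]
tips [518.9 -28.9]
clock: 11.78
tool_pos: [484.1, 243.3, 200.5]
eef_rot: [-3.141, 0.001, 1.189]
contact_force: [1.1, -0.4, -0.8]
opening: 28.3
gripper_force: 42.0
clock: 12.02
tool_pos: [484.3, 242.2, 200.8]
eef_rot: [-3.142, 0.0, 1.186]
contact_force: [0.1, 0.4, -0.8]
opening: 28.5
gripper_force: 42.0
[484.39217623 242.37348855 200.87130006] [3.14154906e+00 2.64277791e-05 1.18634881e+00] 28.51645040538912 42.04480826854706 [-0.63574793  0.32406958  0.23586415]
top clip [([117.7, 236.6], 0.73)]
top handles [([109.5, 236.9], 0.84)]
top tip_a [([122.0, 251.7], 0.66), ([131.5, 231.3], 0.42)]
top card_tall [([142.4, 242.2], 0.69)]
scene clip [([395.6, 222.6], 0.63)]
scene handles [([397.4, 210.7], 0.66)]
scene tip_a [([374.9, 239.2], 0.95), ([403.2, 238.8], 0.7)]
scene card_tall [([364.8, 280.8], 0.88)]
```

View pics/m6.png

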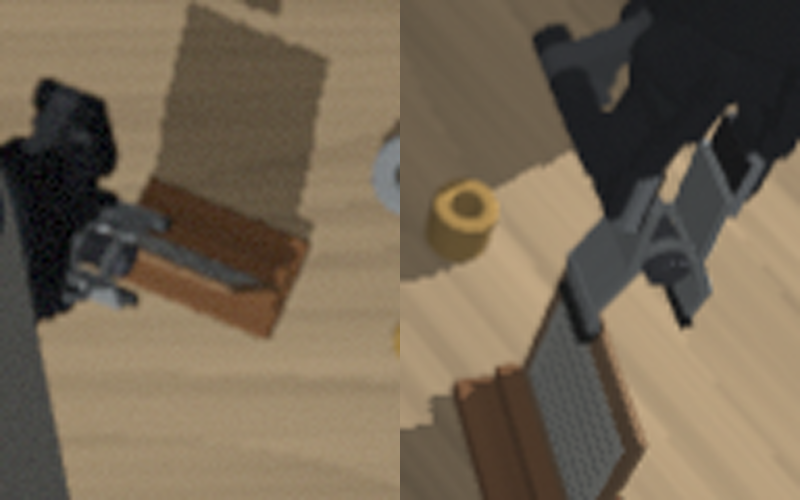

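Both views show the clip above the card, with its jaws aligned across the edge. In the top view the tips are near (122,252) and (131,231), and in the scene view near (375,239) and (403,239). I'll triangulate from these.

Run:
```python
from h import *
print("clip",tri((117.7,236.6),(395.6,222.6)));print("hand",tri((109.5,236.9),(397.4,210.7)))
print("tip1",tri((122,251.7),(403.2,238.8)));print("tip2",tri((131.5,231.3),(374.9,239.2)))
```

```text
clip (array([489.3, 244.6, 217.6]), array([-0.6,  0.6, -0.6, -0. ]))
hand (array([492.4, 244.3, 252. ]), array([ 1.7, -1.7,  1.9,  0.1]))
tip1 (array([460.4, 254.2, 156.3]), array([-0.4,  0.4, -0.4, -0. ]))
tip2 (array([502. , 233.4, 161.4]), array([ 0.3, -0.3,  0.3,  0. ]))
```

```bash
python3 -m handwheel '[[20,[-0.005,-0.002,0],[0,0,0]],[20,[0,0,0.01],[0,0,0]],[20,[0,0,0.018],[0,0,0]],[20,[0,0,0.018],[0,0,0]],[20,[0,0,0.018],[0,0,0]],[20,[0,0,0.015],[0,0,0]],[20,[0,0,0.01],[0,0,0]],[20,[0,0,0.004],[0,0,0]],[20,[0,0,0],[0,0,0]],[20,[0,0,0],[0,0,0]]]'
python3 - <<'E'
from h import *
f=lambda i,x,y:cv2.resize(i[y:y+90,x:x+72],(400,500),interpolation=cv2.INTER_CUBIC)
t=optics.snapshot("top")[:,:,::-1];a=optics.snapshot("scene")[:,:,::-1]
cv2.imwrite("pics/m7.png",np.hstack([f(t,100,200),f(a,350,200)]))
s=sensors.read_state();print(s["tool_pos"],s["eef_rot"],s["opening"],s["gripper_force"],s["contact_force"])
for c in("top","scene"):
 for l in("clip","handles","tip_a"): print(c,l,[(q["xy"],round(q["score"],2)) for q in models.place_of(c,l)[:3]])
p=[482,242];ex=np.array([.926,-.377]);ey=np.array([.377,.926])
for c,o in(("top",(100,200)),("scene",(350,200))):
  P=[np.r_[p+ex*22*k,105] for k in(-1,1)]+[np.r_[p,156]]+[np.r_[p+ey*45*k,130] for k in(-1,1)]
  print(c,((proj(c,P)-o)*5.556).round().tolist())
E
```

```text
clock: 13.78
tool_pos: [482.3, 240.8, 145.4]
eef_rot: [3.141, -0.001, 1.187]
contact_force: [0.1, 0.1, 0.2]
opening: 28.6
gripper_force: 42.0
[482.2264396  240.73656979 145.34651482] [ 3.14119163e+00 -4.65214644e-04  1.18712172e+00] 28.22886375203655 42.04424321651459 [ 0.94185204 -0.1440305  -0.38507959]
top clip [([127.5, 241.1], 0.81)]
top handles [([122.1, 238.9], 0.75)]
top tip_a [([127.9, 251.5], 0.56), ([138.0, 230.1], 0.53)]
scene clip [([386.8, 240.8], 0.82), ([233.1, 338.2], 0.7), ([390.2, 226.2], 0.33)]
scene handles [([389.9, 226.4], 0.75)]
scene tip_a [([368.1, 256.0], 0.89), ([396.7, 252.3], 0.5)]
top [[171.0, 283.0], [217.0, 176.0], [156.0, 229.0], [287.0, 272.0], [65.0, 185.0]]
scene [[237.0, 289.0], [100.0, 309.0], [208.0, 218.0], [140.0, 134.0], [239.0, 397.0]]
```

View pics/m7.png

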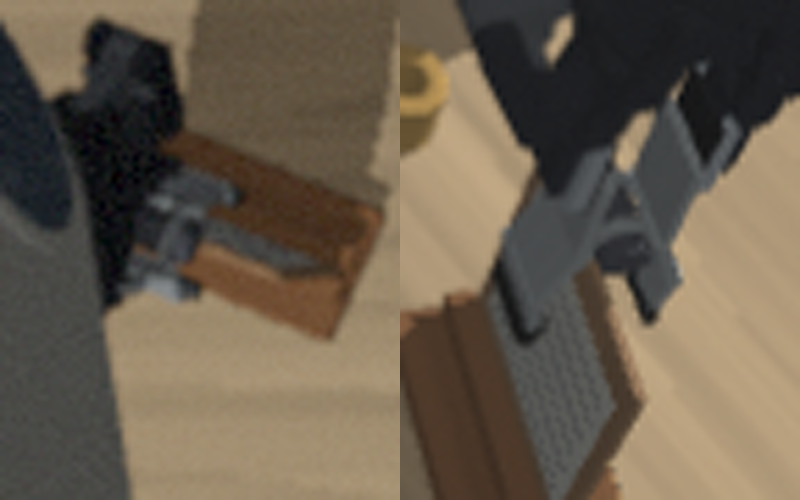

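Run:
```python
from h import *
print("clip",tri((127.5,241.1),(386.8,240.8)));print("hand",tri((122.1,238.9),(389.9,226.4)))
print("tip1",tri((127.9,251.5),(396.7,252.3)));print("tip2",tri((138,230.1),(368.1,256)))
print("edge mid",tri((133,241.2),(385.2,249.5)))
print("edge ends",tri((154.5,248.5),(375.5,224.5)),tri((111,233.4),(393.7,273)))
```

```text
clip (array([482.8, 243.1, 153.3]), array([ 0.4, -0.4,  0.4,  0. ]))
hand (array([487.4, 240. , 198.1]), array([ 0.6, -0.6,  0.7,  0.1]))
tip1 (array([459.9, 255.5, 111. ]), array([-0.3,  0.3, -0.4, -0. ]))
tip2 (array([505. , 235.2, 109.2]), array([-0.2,  0.2, -0.3, -0. ]))
edge mid (array([480. , 243.5, 121.6]), array([-1. ,  1. , -1.1, -0.1]))
edge ends (array([463.7, 198. , 124.4]), array([-1.1,  1.1, -1.3, -0.1])) (array([498.8, 285.8, 128. ]), array([-0.1,  0.1, -0.1, -0. ]))
```

The jaws straddle the middle of the edge within about 3 mm, the tips are roughly 24 mm below it, and no contact force is felt. I'll let it settle and then hand in.

```bash
python3 -m handwheel '[[20,[-0.002,0,0.002],[0,0,0]],[20,[0,0,0],[0,0,0]],[20,[0,0,0],[0,0,0]],[20,[0,0,0],[0,0,0]],[20,[0,0,0],[0,0,0]],[20,[0,0,0],[0,0,0]]]' && python3 -c "
from cell import ctrl
print(ctrl.close_job())"
```

```text
clock: 14.92
tool_pos: [481.6, 239.6, 143.8]
eef_rot: [3.142, -0.0, 1.187]
contact_force: [0.6, -0.9, -0.9]
opening: 28.5
gripper_force: 42.0
the job is handed in; nothing more can be done
None
```

The job is handed in, with no verdict returned: the clip is held open and upright astride the middle of the tall card's edge, tips an estimated 25 mm below it (less certain by camera), no contact force felt, at 14.9 s, after a first close that missed the handles.

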